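# Set out a repair kit on its silhouette pads

## Task

Set out the kit for the next repair: stand the heat sink, the level meter, the capacitor and the tin of solder paste each upright and centred on the plywood pad that bears its own silhouette, the two oblong parts lined up with theirs. Leave the grease pot and the solder reel where they stand, and let go of everything.

Things in the scene. Friction and masses are not known exactly. Their poses are not given: they have to be found in the camera images.
- heatsink_mid (a point): Bare aluminium heat sink standing on the bench with its fins upright: 26 mm (own x) by 60 mm (own y), 30 mm high, 90 g or so; the point is its centre, half-way up (15 mm). z up. Grasp it across the 26 mm.
- meter_mid (a point): Level meter, an upright black box with a pale dial face: 18 mm thick (own x) by 44 mm wide (own y), 40 mm high, about 30 g; the point is its centre, half-way up (20 mm). z up. Grasp it across the 18 mm.
- capacitor_mid (a point): Black electrolytic capacitor with a light top, an upright cylinder 25 mm in diameter and 40 mm high, about 20 g; the point is its centre, half-way up (20 mm). z up.
- tin_mid (a point): Tin of solder paste, red with a gold lid, an upright cylinder 42 mm in diameter and 50 mm high, about 80 g; the point is its centre, half-way up (25 mm). z up.
- pad_heatsink: Plywood pad fixed to the bench, 80 x 80 mm, 6 mm thick (top 6 mm above the bench), a small steel screw head near each corner, with a flat black silhouette inlaid at its centre: the larger rectangle, 30 x 64 mm, for the heat sink. The pads differ only in the silhouette. Origin at the centre of its underside; z up; y along the silhouette's long side. It may lie anywhere among the parts.
- pad_meter: Plywood pad fixed to the bench, 80 x 80 mm, 6 mm thick (top 6 mm above the bench), a small steel screw head near each corner, with a flat black silhouette inlaid at its centre: the smaller rectangle, 22 x 48 mm, for the level meter. The pads differ only in the silhouette. Origin at the centre of its underside; z up; y along the silhouette's long side. It may lie anywhere among the parts.
- pad_capacitor: Plywood pad fixed to the bench, 80 x 80 mm, 6 mm thick (top 6 mm above the bench), a small steel screw head near each corner, with a flat black silhouette inlaid at its centre: the smaller disc, 29 mm in diameter, for the capacitor. The pads differ only in the silhouette. Origin at the centre of its underside; z up. It may lie anywhere among the parts.
- pad_tin: Plywood pad fixed to the bench, 80 x 80 mm, 6 mm thick (top 6 mm above the bench), a small steel screw head near each corner, with a flat black silhouette inlaid at its centre: the larger disc, 46 mm in diameter, for the tin. The pads differ only in the silhouette. Origin at the centre of its underside; z up. It may lie anywhere among the parts.
- grease_pot: Bystander: pot of grease with a white lid, 49 mm in diameter, 45 mm high, loose, on the left beyond the work. Origin at the centre of its underside. Leave it alone.
- reel: Bystander: reel of solder with black flanges, 52 mm in diameter, 40 mm high, loose, on the right of the work. Origin at the centre of its underside. Leave it alone.
Things that resemble listed ones, but are neither listed nor needed, are in the scene too. What is shaped like the pad_tin but red or yellow is not meant.

How it is judged:
By the outcome, as a careful person would: the job done as asked, in the order asked, and still so for the second after the job is handed in, with the robot touching nothing.
It also fails if it takes over 107 s, if anything falls off the work surface, if the arm or the gripper's body presses on something with over 40 N, if the wrist force passes 120 N, or if a joint passes its speed limit or range.

## Robot

A 6-joint arm with a two-finger parallel gripper is mounted at the origin on a cart in front of the work surface, level with it; the furniture and walls round the work are solid. World frame = base frame: x ahead of the robot, y to its left, z up, the work surface at z = 0. Lengths are in mm, angles in rad, forces in N, time in s.
With the tool pointing down it reaches from about 350 to 975 mm from the base axis. Payload 7.1 kg.
Tool frame: the origin (TCP) lies midway between the tips of the shut fingers; the grasp point (between the pads) lies 19 mm behind it (ctrl.grasp_offset is the distance from the TCP to the grasp point, in mm); z points along the fingers, y is the line along which they close (so a half turn about z gives the same grasp; the last joint's range is limited). The gripper opens to 88 mm and grips with 3 to 60 N. Pads are 20 mm wide; open, the fingers measure 115 mm over their backs; the gripper's body (75 mm by 178 mm) begins 61 mm behind the grasp point.
Start: joints at [-1.18, 0.423, 1.63, -0, 1.089, -0.019], TCP at [249.031, -573.226, 222.675] pointing down, gripper open.
Joint ranges: [-3, 3], [-0.9, 2.11], [0.09, 2.58], [-1.31, 4.45], [0.11, 2.69], [-2.54, 2.54]. Speed limits (rad/s): [2.39, 2.39, 3.01, 3.14, 3.14, 3.14].

## Interface

Orientations are given as a rotation vector (axis times angle).
In Python, from workcell import sensors, viewer, ctrl gives the robot as it stands. The module is installed in compiled form; this text tells all that it offers.
- The arm moves only by the shell command python3 -m handwheel 'ROWS'. ROWS is JSON, a list of rows, each a list of 7 numbers: the shift along the tool's x, y, z in mm, then the turn, a rotation vector about the tool's x, y, z in rad, then the closure, from 0 (fully open) to 1 (shut). In form: [[x, y, z, rx, ry, rz, jaw], ...]. A call has 1 to 10 rows; each row shifts and turns the commanded pose from where the row before left it, along the tool's axes as they then stand; what a row does not reach is not made up. A row lasts 1/8 s, in which the tool goes at most 62.5 mm and 10.7 degrees, less where a joint would pass 70% of its speed; a pose out of reach is approached as far as the arm can. A call is refused whole if a number of a shift passes 62.5 or a number of a turn 0.188, either way. A call with a gripper value outside its range is refused whole. The fingers move at their own pace and stop on an object; the grip force is fixed at half the most. Time passes only in rows, so rows that do not move let the fingers close. It gives the time, the measured TCP pose, the force, the opening and the grip force at its end, in the units of the state.
- sensors.get_obs(): the state, without advancing time (a new reading comes with each control period).
- viewer.get_image(name): name is "scene" or "top" or "wrist"; returns a dict with "frame" (420x560x3 uint8, blue, green, red), "fov_y" (degrees; the focal length in pixels is half the picture's height over the tangent of half this angle, whatever the lens; pixels are square), "cx", "cy" (the principal point, pixels), "R" (3x3) and "t" (3): a world point X has camera coordinates R X + t. Camera axes: x right, y down, z forward; pixel columns grow to the right and rows downward; lengths in mm; the calibration is good to about 2 mm. A picture is of the moment at which its call begins. There is no depth.
- ctrl.close_job(): hands the job in; it is judged then, once.
The state is a dict: "t": time; "qpos": joint angles; "qvel": joint speeds; "joint_torque": joint torques, N m; "ee_pos": TCP position; "orientation": TCP orientation; "ft_force": force on the tool from outside, world axes, zero at the start; "moment": the same for the moment, N m; "width": finger opening in mm; "grasp_force": force on a finger pad.
Only numpy, scipy, OpenCV 4.12 (cv2) and the standard library are available. Lean on these libraries where they do the work, as an engineer would, in place of code of your own. Each camera call takes 0.05 s, during which the arm holds its last target. There are 200 camera calls.

## Working session

There is one attempt and no reset: what is moved stays moved. The work goes in short steps, Python scripts to look and compute and a shell command to move; the robot and the scene stay as the last step left them, time stands still between calls to the robot, and variables do not carry over. Pictures are saved under pics/ and viewed, at most 14 in all, crops included, and the job is handed in when it is done.

```bash
mkdir -p pics
cat > h.py <<'E'
import numpy as np, cv2
from workcell import sensors, viewer, ctrl
def cam(n):
    d=viewer.get_image(n); f=d["frame"].shape[0]/2/np.tan(np.radians(d["fov_y"])/2)
    return d,f
def px2w(d,f,u,v,z):
    R=np.array(d["R"]);t=np.array(d["t"]); c=-R.T@t
    r=R.T@np.array([(u-d["cx"])/f,(v-d["cy"])/f,1]); return c+r*(z-c[2])/r[2]
def w2px(d,f,X):
    p=np.array(d["R"])@np.array(X)+np.array(d["t"]); return p[:2]/p[2]*f+[d["cx"],d["cy"]]
E
python3 - <<'E'
from h import *
import pickle
for n in ("top","scene"):
    d,f=cam(n); pickle.dump((d,f),open(n+".pkl","wb"))
    cv2.imwrite(f"pics/{n}0.png",cv2.resize(d["frame"],(800,600),interpolation=cv2.INTER_CUBIC))
    R=np.array(d["R"]);print(n,f,d["cx"],d["cy"],-R.T@np.array(d["t"]),R[2])
o=sensors.get_obs();print(o["ee_pos"],o["orientation"],o["width"],o["t"],ctrl.grasp_offset)
E
```

```text
top 511.8807575831229 280.08977266355646 214.75357402253914 [ 410.95415391  -29.09121851 1223.61773646] [ 0.11105046  0.00342362 -0.99380887]
scene 494.55580352234193 276.30990511160843 205.25974469263508 [-209.98698966  546.36664585  660.1382337 ] [ 0.67404088 -0.50269897 -0.54126023]
[ 248.85994459 -572.77448114  222.00089869] [-3.07455337e+00 -6.39004386e-01  3.85192788e-04] 87.79745772711502 0.1 18.700000000000003
```

View pics/top0.png

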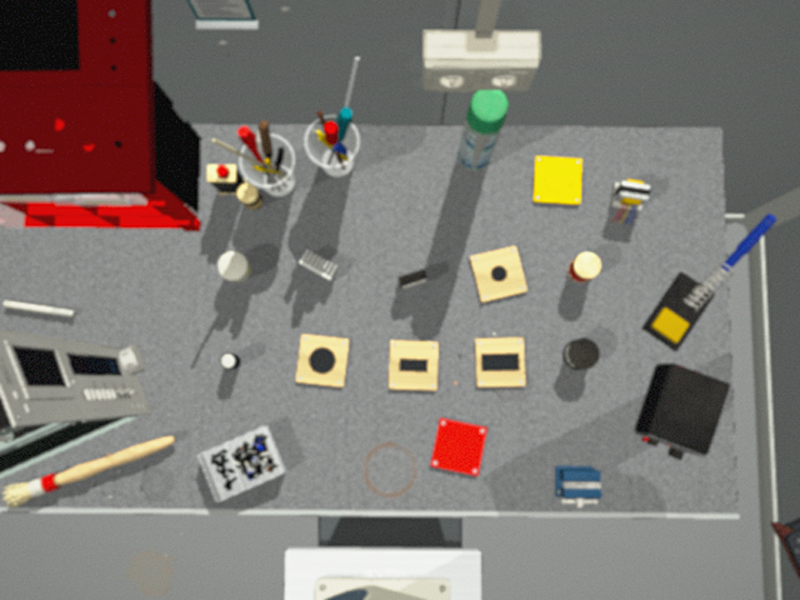

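View pics/scene0.png

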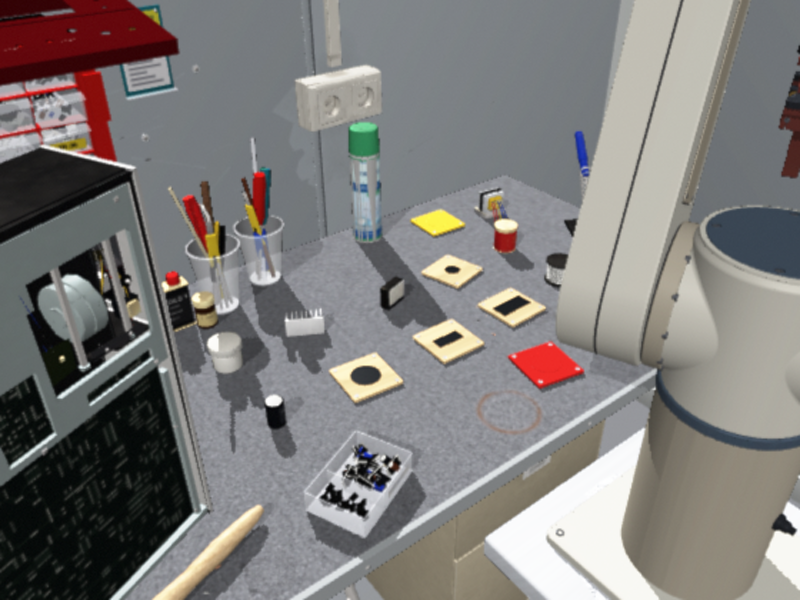

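The top picture (800 px scale) shows the heat sink at (318,264), meter at (412,277), capacitor at (229,360) and tin at (586,266). The pads are: tin (322,360), meter (413,365), heat sink (500,362), capacitor (498,273). The red and yellow pads are decoys, the grease pot is at (233,265) and the reel at (580,354).

Run:
```python
from h import *
import pickle
d,f=pickle.load(open("top.pkl","rb"))
for n,u,v,z in [("hs",318,264,30),("meter",412,277,40),("cap",229.5,360,40),("tin",586,266,50),("Ptin",322,360,6),("Pmet",413,365,6),("Phs",500,362,6),("Pcap",498,273,6),("pot",233,265,45),("reel",581,354,40)]:
    p=px2w(d,f,u*.7,v*.7,z); print(n,p.round(),np.hypot(p[0],p[1]).round())
c=d["frame"][160:300,140:440]; cv2.imwrite("pics/topcrop.png",cv2.resize(c,None,fx=2.66,fy=2.66,interpolation=cv2.INTER_CUBIC))
d,f=cam("wrist");R=np.array(d["R"]);print(-R.T@np.array(d["t"]),R.round(3).tolist(),f)
from scipy.spatial.transform import Rotation as Ro
print(Ro.from_rotvec(sensors.get_obs()["orientation"]).as_matrix().round(3).tolist())
```

```text
hs [615. 111.  30.] 625.0
meter [592. -44.  40.] 594.0
cap [455. 250.  40.] 519.0
tin [ 611. -326.   50.] 693.0
Ptin [457. 104.   6.] 469.0
Pmet [450. -47.   6.] 452.0
Phs [ 456. -191.    6.] 495.0
Pcap [ 605. -189.    6.] 634.0
pot [609. 248.  45.] 658.0
reel [ 469. -318.   40.] 566.0
[ 320.11444024 -543.12783859  383.3867106 ] [[0.398, -0.917, -0.002], [-0.88, -0.382, 0.283], [-0.261, -0.111, -0.959]] 355.361059079186
[[0.917, 0.398, -0.0], [0.398, -0.917, 0.001], [-0.0, -0.001, -1.0]]
```

View pics/topcrop.png

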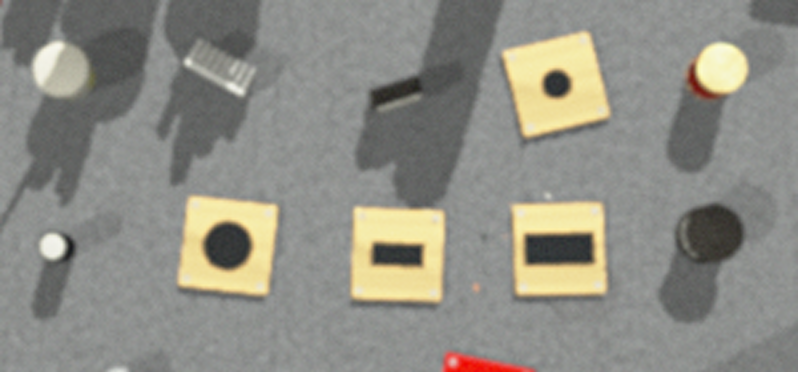

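```bash
cat >> h.py <<'E'
from scipy.spatial.transform import Rotation as Ro
def plan(x,y,z,yaw,n=None):
    "tool-frame shift/turn from the present pose to a tool-down pose whose tool x has this yaw (deg)"
    o=sensors.get_obs(); A=Ro.from_rotvec(o["orientation"]).as_matrix(); p=np.array(o["ee_pos"])
    c,s=np.cos(np.radians(yaw)),np.sin(np.radians(yaw)); B=np.array([[c,s,0],[s,-c,0],[0,0,-1]])
    D=np.array([x,y,z])-p; r=Ro.from_matrix(A.T@B).as_rotvec()
    n=n or int(max(np.ceil(np.linalg.norm(D)/58),np.ceil(np.linalg.norm(r)/.17),1))
    print("at",p.round(1),"yaw",np.degrees(np.arctan2(A[1,0],A[0,0])).round(1),"total",(A.T@D).round(1),r.round(3),"w",round(o["width"],1),"t",o["t"])
    for k in range(n):
        Rk=A@Ro.from_rotvec(r*k/n).as_matrix(); print(k,(Rk.T@D/n).round(1),(r/n).round(3))
E
python3 -c "
from h import *
plan(600,105,240,60)"
```

```text
at [ 248.9 -572.8  222.1] yaw 23.5 total [ 592.1 -481.8  -17.3] [-0.001 -0.    -0.637] w 87.6 t 0.15
0 [ 42.3 -34.4  -1.2] [-0.    -0.    -0.046]
1 [ 43.8 -32.5  -1.2] [-0.    -0.    -0.046]
2 [ 45.2 -30.4  -1.2] [-0.    -0.    -0.046]
3 [ 46.6 -28.3  -1.3] [-0.    -0.    -0.046]
4 [ 47.8 -26.2  -1.3] [-0.    -0.    -0.046]
5 [ 49.  -24.   -1.3] [-0.    -0.    -0.046]
6 [ 50.  -21.7  -1.3] [-0.    -0.    -0.046]
7 [ 50.9 -19.4  -1.3] [-0.    -0.    -0.046]
8 [ 51.8 -17.1  -1.3] [-0.    -0.    -0.046]
9 [ 52.5 -14.7  -1.3] [-0.    -0.    -0.046]
10 [ 53.1 -12.3  -1.3] [-0.    -0.    -0.046]
11 [53.6 -9.9 -1.3] [-0.    -0.    -0.046]
12 [54.  -7.4 -1.3] [-0.    -0.    -0.046]
13 [54.3 -5.  -1.3] [-0.    -0.    -0.046]
```

```bash
python3 -m handwheel '[[42,-34,-3,0,0,-0.046,0],[44,-32,-3,0,0,-0.046,0],[45,-30,-3,0,0,-0.046,0],[47,-28,-3,0,0,-0.046,0],[48,-26,-3,0,0,-0.046,0],[49,-24,-3,0,0,-0.046,0],[50,-22,-3,0,0,-0.046,0],[51,-19,-3,0,0,-0.046,0],[52,-17,-3,0,0,-0.046,0],[52,-15,0,0,0,-0.046,0]]'
python3 - <<'E'
from h import *
import pickle
d,f=cam("wrist"); pickle.dump((d,f),open("w1.pkl","wb"));cv2.imwrite("pics/w1.png",cv2.resize(d["frame"],(800,600),interpolation=cv2.INTER_CUBIC))
plan(600,105,240,60)
E
```

```text
t: 1.4
ee_pos: [500.4, -88.4, 249.9]
orientation: [2.848, 1.326, 0.001]
ft_force: [0.9, -0.2, 0.3]
width: 87.8
grasp_force: 0.0
at [502.7 -84.  250. ] yaw 50.1 total [207.4 -46.4  10.6] [ 0.001 -0.003 -0.172] w 88.2 t 1.45
0 [ 51.9 -11.6   2.7] [ 0.    -0.001 -0.043]
1 [52.3 -9.4  2.6] [ 0.    -0.001 -0.043]
2 [52.7 -7.1  2.6] [ 0.    -0.001 -0.043]
3 [52.9 -4.8  2.5] [ 0.    -0.001 -0.043]
```

View pics/w1.png

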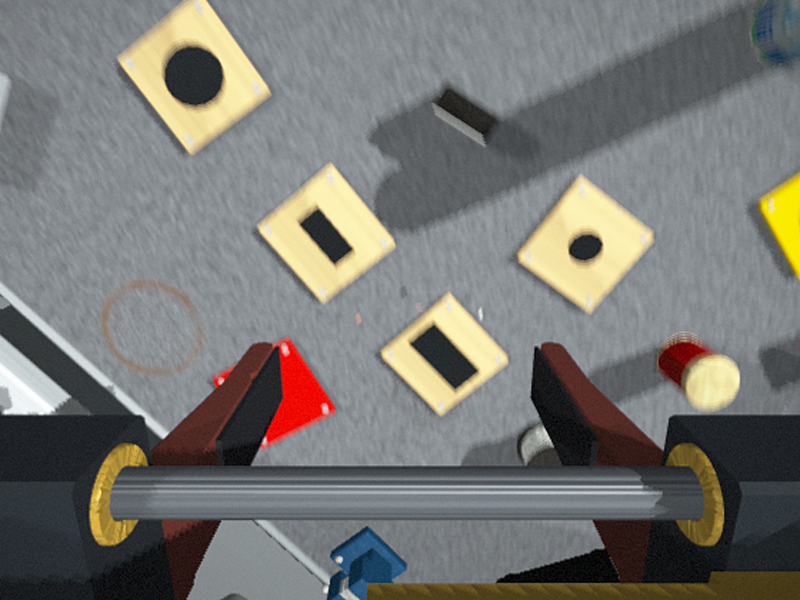

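The wrist view (800 px scale) shows all four pads: tin (193,76), meter (327,235), heat sink (444,356) and capacitor (586,246). The meter is at (465,115) and the tin lid at (712,382). I'll take a still picture and measure the silhouettes by segmentation.

```bash
cat >> h.py <<'E'
def pads(d,f):
    "silhouette centres and long-axis yaw, from dark blobs inside plywood-coloured pads"
    I=d["frame"]; H=cv2.cvtColor(I,cv2.COLOR_BGR2HSV)
    m=cv2.inRange(H,(12,40,130),(28,190,255)); m=cv2.morphologyEx(m,cv2.MORPH_CLOSE,np.ones((3,3)))
    cs,hi=cv2.findContours(m,cv2.RETR_CCOMP,cv2.CHAIN_APPROX_NONE)
    for c,h in zip(cs,hi[0]):
        if h[3]>=0 and cv2.contourArea(c)>60:
            w=np.array([px2w(d,f,u,v,6)[:2] for u,v in c[:,0]],np.float32)
            o=np.array([px2w(d,f,u,v,6)[:2] for u,v in cs[h[3]][:,0]],np.float32)
            (x,y),s,_=r=cv2.minAreaRect(w); b=cv2.boxPoints(r); e=max(b[1]-b[0],b[2]-b[1],key=np.linalg.norm)
            ro=cv2.minAreaRect(o); bo=cv2.boxPoints(ro); e2=bo[1]-bo[0]
            print("sil",np.round((x,y),1),np.round(sorted(s),1),"yaw",np.degrees(np.arctan2(e[1],e[0])).round(1)%180,"pad",np.round(ro[0],1),np.round(ro[1],1),(np.degrees(np.arctan2(e2[1],e2[0]))%90).round(1))
E
python3 - <<'E'
from h import *
import pickle
d,f=cam("wrist"); pickle.dump((d,f),open("w2.pkl","wb")); pads(d,f)
s=800/560
for n,u,v,z in [("meter edge a",437,91,40),("b",497,126,40),("lid",712,382,50)]: print(n,px2w(d,f,u/s,v/s,z).round(1))
d,f=pickle.load(open("top.pkl","rb"));print("top");pads(d,f)
print(sensors.get_obs()["ee_pos"])
E
```

```text
sil [ 457.4 -192.4] [31.  64.9] yaw 91.9 pad [ 458.  -191.7] [80.6 80.6] 1.9
sil [ 605.7 -190.9] [28.7 29. ] yaw 97.6 pad [ 605.7 -190.3] [80.  80.8] 13.9
sil [451.1 -48.4] [23.2 48.7] yaw 88.6 pad [451.8 -48.3] [80.1 80.6] 88.4
sil [457.9 103.1] [45.4 46.4] yaw 0.9 pad [458.6 102.6] [80.2 80.5] 84.1
meter edge a [589.4 -13.8  40. ]
b [607.2 -58.3  40. ]
lid [ 619.9 -318.2   50. ]
top
sil [449.9 -46.8] [21.3 47.5] yaw 90.4 pad [450.6 -46.9] [84.3 84.6] 88.1
sil [ 456.9 -191.5] [28.4 62. ] yaw 90.4 pad [ 456.6 -190.9] [85.  84.8] 1.8
sil [456.5 104.6] [42.2 43.4] yaw 135.8 pad [457.5 104.6] [84.3 84.8] 83.8
sil [ 605.7 -190.2] [24.1 24.5] yaw 179.6 pad [ 605.2 -189.3] [84.4 85. ] 14.0
[501.34130334 -86.32435102 249.71031126]
```

```bash
python3 -m handwheel '[[52,-11,14,0,0,-0.043,0],[52,-9,14,0,0,-0.043,0],[52,-7,14,0,0,-0.043,0],[52,-5,14,0,0,-0.043,0],[0,0,0,0,0,0,0],[0,0,0,0,0,0,0]]'
python3 - <<'E'
from h import *
import pickle
d,f=cam("wrist"); pickle.dump((d,f),open("w3.pkl","wb"));cv2.imwrite("pics/w3.png",cv2.resize(d["frame"],(800,600),interpolation=cv2.INTER_CUBIC))
print(sensors.get_obs()["ee_pos"]);pads(d,f)
E
```

```text
t: 2.25
ee_pos: [597.1, 95.5, 193.3]
orientation: [-2.725, -1.563, 0.002]
ft_force: [0.4, 0.8, 0.6]
width: 87.6
grasp_force: 0.0
[597.15061845  95.07243175 193.70687422]
```

View pics/w3.png

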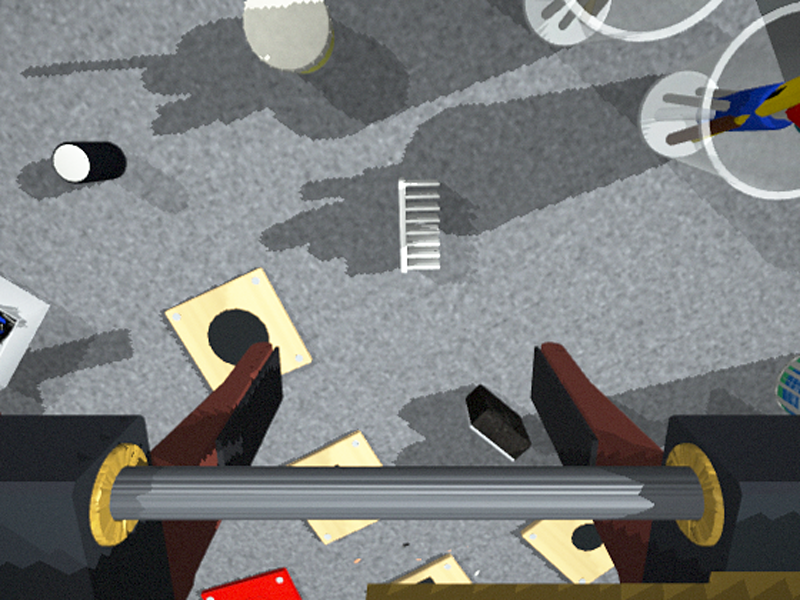

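The heat sink (800 px) spans corners (401,181), (440,181), (440,269) and (403,271), seen from above. The capacitor top is at (71,163), and the meter top runs from (466,386) to (530,458).

Run:
```python
from h import *
import pickle
d,f=pickle.load(open("w3.pkl","rb")); s=800/560
P=np.array([px2w(d,f,u/s,v/s,30)[:2] for u,v in [(400,180),(440,181),(440,270),(402,271)]])
print(P.round(1),P.mean(0).round(1),[np.linalg.norm(P[i]-P[i-1]).round(1) for i in range(4)])
e=P[0]-P[3]+P[1]-P[2];yw=np.degrees(np.arctan2(e[1],e[0]));print(yw)
print("cap",px2w(d,f,71/s,163/s,40).round(1), w2px(d,f,[457.6,103,6])*s)
g=d["frame"][110:205,260:330];cv2.imwrite("pics/hs.png",cv2.resize(g,None,fx=6,fy=6,interpolation=cv2.INTER_CUBIC))
plan(*P.mean(0),80,yw)
```

```text
[[620.3 142.6]
 [641.7 129.4]
 [613.5  79.1]
 [591.6  91.2]] [616.8 110.6] [np.float64(58.9), np.float64(25.1), np.float64(57.6), np.float64(25.1)]
60.73887450817136
cap [455.  251.9  40. ] [237.62613665 338.45272273]
at [597.2  95.1 193.7] yaw 59.6 total [ 23.4   9.1 113.7] [-0.     0.001 -0.019] w 87.7 t 2.3
0 [ 7.8  3.  37.9] [-0.     0.    -0.006]
1 [ 7.8  3.1 37.9] [-0.     0.    -0.006]
2 [ 7.7  3.1 37.9] [-0.     0.    -0.006]
```

View pics/hs.png

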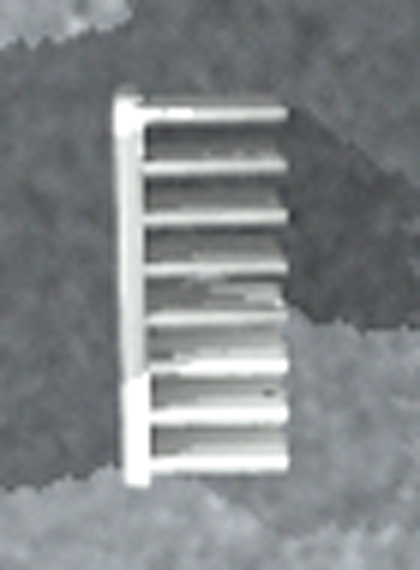

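The enlarged crop confirms the heat sink's outline, with the back plate at the left and fin tips at the right. Sizes come to 58 x 25 mm, which matches the given ones within a pixel. Grasping now.

```bash
python3 -m handwheel '[[8,3,38,0,0,-0.01,0.1],[8,3,38,0,0,-0.01,0.3],[7,3,38,0,0,0,0.4],[0,0,38,0,0,0,0.4],[0,0,20,0,0,0,0.4],[0,0,14,0,0,0,0.4],[0,0,0,0,0,0,0.4]]'
python3 -c "
from h import *
plan(616.8,110.6,6,60.5)"
```

```text
t: 3.18
ee_pos: [616.8, 111.3, 7.6]
orientation: [-2.709, -1.59, 0.001]
ft_force: [-0.6, -0.0, -0.2]
width: 52.7
grasp_force: 0.0
at [616.8 111.3   7.6] yaw 60.8 total [-0.7  0.3  1.6] [-0.     0.     0.005] w 52.7 t 3.175
0 [-0.7  0.3  1.6] [-0.     0.     0.005]
```

```bash
python3 -m handwheel '[[0,0,2,0,0,0,0.6],[0,0,0,0,0,0,1],[0,0,0,0,0,0,1],[0,0,0,0,0,0,1],[0,0,0,0,0,0,1],[0,0,-30,0,0,0,1],[0,0,-50,0,0,0,1],[0,0,0,0,0,0,1]]'
python3 - <<'E'
from h import *
d,f=cam("wrist");cv2.imwrite("pics/w4.png",d["frame"][150:420,140:420])
plan(457.6,-192,90,92)
E
```

```text
t: 4.18
ee_pos: [619.7, 112.3, 89.3]
orientation: [2.707, 1.589, 0.01]
ft_force: [1.1, -0.1, -1.3]
width: 25.8
grasp_force: 30.0
at [618.1 112.   87.2] yaw 60.8 total [-343.6    8.    -3.5] [ 0.003 -0.001 -0.544] w 25.7 t 4.225
0 [-57.3   1.3  -0.6] [ 0.001 -0.    -0.091]
1 [-57.2  -3.9  -0.6] [ 0.001 -0.    -0.091]
2 [-56.6  -9.   -0.5] [ 0.001 -0.    -0.091]
3 [-55.5 -14.1  -0.5] [ 0.001 -0.    -0.091]
4 [-54.  -19.1  -0.5] [ 0.001 -0.    -0.091]
5 [-52.1 -23.9  -0.5] [ 0.001 -0.    -0.091]
```

View pics/w4.png

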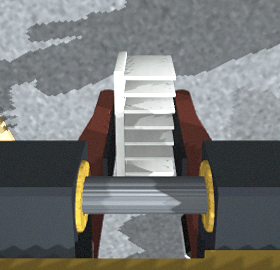

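The heat sink is held squarely at a width of 25.8 mm. Carrying it to its pad.

```bash
python3 -m handwheel '[[-57,1,-1,0,0,-0.091,1],[-57,-4,-1,0,0,-0.091,1],[-57,-9,0,0,0,-0.091,1],[-55,-14,0,0,0,-0.091,1],[-54,-19,0,0,0,-0.091,1],[-52,-24,0,0,0,-0.091,1],[0,0,0,0,0,0,1],[0,0,0,0,0,0,1]]'
python3 - <<'E'
from h import *
import pickle
d,f=cam("wrist");pickle.dump((d,f),open("w5.pkl","wb"));cv2.imwrite("pics/w5.png",cv2.resize(d["frame"][130:420,120:440],None,fx=2,fy=2))
plan(457.6,-192,90,92)
E
```

```text
t: 5.22
ee_pos: [456.0, -191.2, 86.7]
orientation: [-2.181, -2.259, 0.001]
ft_force: [-0.1, 1.1, -1.2]
width: 25.4
grasp_force: 30.0
at [ 456.5 -190.8   86.9] yaw 92.1 total [-1.3  1.1 -3.1] [-0.001 -0.001  0.002] w 25.2 t 5.275
0 [-1.3  1.1 -3.1] [-0.001 -0.001  0.002]
```

View pics/w5.png

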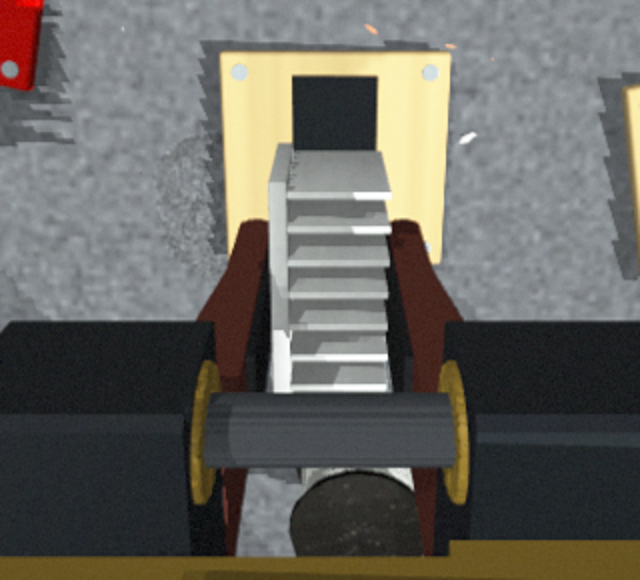

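The silhouette's far part spans crop columns 292–377 with its top at row 76. The held sink's front face has its bottom edge at row 152 and its top edge at 192, and the reel is visible below.

Run:
```python
from h import *
import pickle
d,f=pickle.load(open("w5.pkl","rb")); p=np.array([456.5,-190.8]);a=np.radians(92.1);X=np.array([np.cos(a),np.sin(a)]);Y=np.array([np.sin(a),-np.cos(a)])
q=lambda u,v,z:(lambda r:(np.round([r@X,r@Y],1)))(px2w(d,f,u/2+120,v/2+130,z)[:2]-p)
print("botL,botR",q(290,152,81.3),q(382,152,81.3)," top",q(290,196,111.3),q(391,196,111.3),"plateL top",q(268,190,111.3))
print("sil L,R",q(292.5,76,6),q(377,76,6)); pads(d,f)
```

```text
botL,botR [ 25.5 -10.4] [25.5 12.2]  top [25.2 -8.8] [25.2 11.9] plateL top [ 26.5 -13.3]
sil L,R [ 30.  -13.4] [30.  15.8]
sil [ 489.2 -158.4] [6.  6.3] yaw 48.4 pad [ 457.5 -189.8] [80.3 81.4] 1.1
sil [ 423.5 -160.2] [6.2 6.4] yaw 90.2 pad [ 457.5 -189.8] [80.3 81.4] 1.1
sil [ 605.7 -191. ] [28.9 28.9] yaw 143.3 pad [ 604.7 -190.4] [80.1 80.5] 13.9
sil [ 566.  -166.9] [5.7 6.6] yaw 2.0 pad [ 604.7 -190.4] [80.1 80.5] 13.9
sil [ 630.2 -151.1] [6.5 6.7] yaw 53.6 pad [ 604.7 -190.4] [80.1 80.5] 13.9
sil [483.6 -82.1] [5.8 6.4] yaw 2.0 pad [450.7 -71.8] [33.8 79.4] 88.5
sil [417.6 -80.3] [5.7 6.3] yaw 2.0 pad [450.7 -71.8] [33.8 79.4] 88.5
```

```bash
python3 -m handwheel '[[1,1.5,30,0,0,0,1],[0,0,25,0,0,0,1],[0,0,14,0,0,0,1],[0,0,0,0,0,0,1],[0,0,0,0,0,0,1]]'
python3 - <<'E'
from h import *
import pickle
d,f=cam("wrist");pickle.dump((d,f),open("w6.pkl","wb"));cv2.imwrite("pics/w6.png",cv2.resize(d["frame"][150:350,160:400],None,fx=3,fy=3,interpolation=cv2.INTER_CUBIC))
plan(457.6,-192,90,92)
E
```

```text
t: 5.9
ee_pos: [458.6, -190.3, 19.2]
orientation: [2.179, 2.262, 0.0]
ft_force: [0.3, -0.2, -1.2]
width: 25.6
grasp_force: 30.0
at [ 458.7 -190.5   19.4] yaw 92.1 total [ -1.5  -1.1 -70.6] [0.001 0.001 0.003] w 25.4 t 5.95
0 [ -0.8  -0.5 -35.3] [0.001 0.    0.001]
1 [ -0.7  -0.6 -35.3] [0.001 0.    0.001]
```

View pics/w6.png

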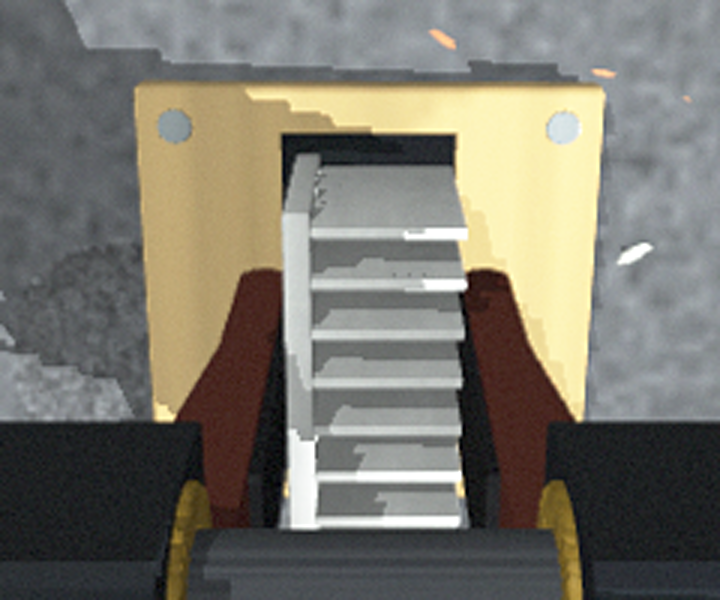

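The silhouette spans columns 282–456 with its top at row 134. The sink's bottom-front corners are at (297,155) and (458,166), and its top-left corner at (285,212).

Run:
```python
from h import *
import pickle
d,f=pickle.load(open("w6.pkl","rb")); p=np.array([458.7,-190.5]);a=np.radians(92.1);X=np.array([np.cos(a),np.sin(a)]);Y=np.array([np.sin(a),-np.cos(a)])
q=lambda u,v,z:(lambda r:(np.round([r@X,r@Y],1)))(px2w(d,f,u/3+160,v/3+150,z)[:2]-p)
print("bot plate L",q(297,155,13.8),"fin R",q(458,166,13.8)," top",q(285,212,43.8),q(467,232,43.8))
print("sil L,R",q(282,134,6),q(456.5,134,6),"pad corner",q(137,86,6),q(604,89,6),"screws",q(175,126,6),q(563,127,6))
```

```text
bot plate L [ 28.4 -12.9] fin R [26.5 13.4]  top [ 29.1 -12.5] [26.2 12.3]
sil L,R [ 29.8 -15.9] [29.8 13.7] pad corner [ 38.1 -40. ] [37.6 38.2] screws [ 31.2 -34. ] [31.  31.7]
```

```bash
python3 -m handwheel '[[-0.8,-1.2,4,0,0,0,1],[0,0,3.5,0,0,0,1],[0,0,0,0,0,0,1],[0,0,0,0,0,0,1]]'
python3 -c "
from h import *
o=sensors.get_obs();print(o['ee_pos'],o['ft_force'])"
```

```text
t: 6.45
ee_pos: [457.1, -191.6, 12.1]
orientation: [2.18, 2.261, 0.0]
ft_force: [-1.9, 0.5, 11.8]
width: 25.6
grasp_force: 30.0
[ 457.09575204 -191.63117728   12.06140799] [-1.89486121  0.51448564 11.83231588]
```

```bash
python3 -m handwheel '[[0,0,0,0,0,0,0.7],[0,0,0,0,0,0,0.5],[0,0,0,0,0,0,0.4],[0,0,0,0,0,0,0.4],[0,0,-40,0,0,0,0.4],[0,0,-60,0,0,0,0.2],[0,0,-60,0,0,0,0],[0,0,0,0,0,0,0]]'
python3 -c "
from h import *
plan(585,-50,190,110)"
```

```text
t: 7.45
ee_pos: [459.7, -192.6, 175.5]
orientation: [2.174, 2.256, 0.005]
ft_force: [0.0, -0.2, -0.5]
width: 79.6
grasp_force: 0.0
at [ 459.7 -192.6  175.5] yaw 92.1 total [137.8 130.7 -14. ] [ 0.008  0.005 -0.312] w 79.6 t 7.45
0 [34.4 32.7 -3.5] [ 0.002  0.001 -0.078]
1 [31.8 35.2 -3.5] [ 0.002  0.001 -0.078]
2 [29.  37.6 -3.5] [ 0.002  0.001 -0.078]
3 [25.9 39.7 -3.6] [ 0.002  0.001 -0.078]
```

```bash
python3 - <<'E'
from h import *
import pickle
pickle.dump(cam("wrist"),open("w7.pkl","wb"))
E
python3 -m handwheel '[[34,33,-3,0,0,-0.078,0],[32,35,-3,0,0,-0.078,0],[29,38,-3,0,0,-0.078,0],[26,40,-3,0,0,-0.078,0],[0,0,0,0,0,0,0],[0,0,0,0,0,0,0]]'
python3 - <<'E'
from h import *
import pickle
d,f=pickle.load(open("w7.pkl","rb"))
e,g=cam("wrist");pickle.dump((e,g),open("w8.pkl","wb"))
u,v=w2px(d,f,[457.6,-192,20]).astype(int);a,b=w2px(e,g,[592,-40,30]).astype(int);print(u,v,a,b)
c=[]
for I,x,y in((d["frame"],u,v),(e["frame"],a,b)):
    x0=max(x-65,0);y0=max(y-60,0);print(x0,y0);c.append(cv2.resize(I[y0:y0+120,x0:x0+130],(520,480),interpolation=cv2.INTER_CUBIC)[:,:])
cv2.imwrite("pics/m8.png",cv2.resize(np.hstack(c),None,fx=.75,fy=.75,interpolation=cv2.INTER_AREA))
print(sensors.get_obs()["ee_pos"])
E
```

```text
t: 8.25
ee_pos: [581.4, -48.8, 181.1]
orientation: [-1.8, -2.571, 0.003]
ft_force: [-0.2, -0.5, 0.1]
width: 87.7
grasp_force: 0.0
280 183 299 181
215 123
234 121
[581.37817099 -49.28236366 181.54686806]
```

View pics/m8.png

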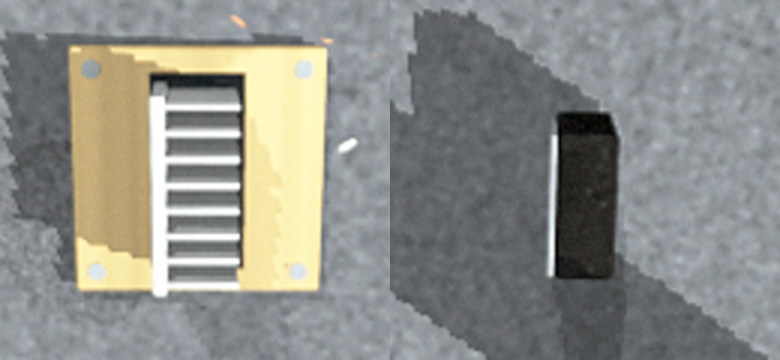

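On its pad the heat sink lies in the silhouette, parallel to it (crop: sink columns 152–241, silhouette 150–244). The meter's top face is bounded by (557,136), (617,136), (613,277) and (555,277), with the pale dial on the left.

Run:
```python
from h import *
import pickle
d,f=pickle.load(open("w7.pkl","rb"))
q=lambda u,v,z:px2w(d,f,u/3+215,v/3+123,z)[:2]
def rep(n,P):
    P=np.array(P);e=P[0]-P[3]+P[1]-P[2];yw=np.degrees(np.arctan2(e[1],e[0]));print(n,P.mean(0).round(1),yw.round(1),[np.linalg.norm(P[i]-P[i-1]).round(1) for i in range(4)]);return P.mean(0),yw
rep("sil",[q(150,73,6),q(245,73,6),q(242,268,6),q(242-90,268,6)])
rep("sink",[q(151,97,36),q(242,97,36),q(240,297,36),q(152,297,36)])
rep("screws",[q(91,68,6),q(303,69,6),q(298,270,6),q(97,270,6)])
e,g=pickle.load(open("w8.pkl","rb"))
q=lambda u,v,z:px2w(e,g,(u-390)/3+234,v/3+121,z)[:2]
c,y=rep("meter",[q(556,136,40),q(617,136,40),q(613,277.5,40),q(554,277.5,40)])
plan(*c,60,y)
```

```text
sil [ 457.4 -192.3] 91.8 [np.float64(63.5), np.float64(29.4), np.float64(63.5), np.float64(29.4)]
sink [ 457.2 -193.3] 91.8 [np.float64(60.1), np.float64(25.8), np.float64(60.1), np.float64(26.3)]
screws [ 457.4 -192. ] 92.1 [np.float64(65.6), np.float64(65.5), np.float64(65.5), np.float64(65.6)]
meter [592.8 -45.6] 109.5 [np.float64(42.8), np.float64(17.5), np.float64(42.7), np.float64(17.6)]
at [581.4 -49.3 181.5] yaw 109.9 total [ -0.6  12.4 121.5] [-0.003 -0.001  0.008] w 87.5 t 8.3
0 [-0.2  4.1 40.5] [-0.001 -0.     0.003]
1 [-0.2  4.1 40.5] [-0.001 -0.     0.003]
2 [-0.1  4.1 40.5] [-0.001 -0.     0.003]
```

The heat sink sits within about 1 mm of centre and at the silhouette's yaw. Next, the meter.

```bash
python3 -m handwheel '[[0,6,40,0,0,0.008,0.3],[0,6,40,0,0,0,0.5],[0,0.4,40,0,0,0,0.5],[0,0,30,0,0,0,0.5],[0,0,15,0,0,0,0.5],[0,0,10,0,0,0,0.5],[0,0,0,0,0,0,0.5],[0,0,0,0,0,0,0.7],[0,0,0,0,0,0,1],[0,0,0,0,0,0,1]]'
python3 -c "
from h import *
plan(451.3,-48.3,100,88.6)"
```

```text
t: 9.55
ee_pos: [595.0, -44.6, 8.8]
orientation: [1.812, 2.566, 0.001]
ft_force: [0.6, -0.6, 6.0]
width: 17.8
grasp_force: 30.0
at [595.  -44.6   8.8] yaw 109.5 total [  44.5 -136.6  -91.3] [0.001 0.    0.366] w 17.8 t 9.55
0 [ 14.8 -45.5 -30.4] [0.    0.    0.122]
1 [  9.2 -47.  -30.4] [0.    0.    0.122]
2 [  3.4 -47.8 -30.4] [0.    0.    0.122]
```

```bash
python3 -m handwheel '[[0,0,-30,0,0,0,1],[0,0,-40,0,0,0,1],[15,-45,0,0,0,0.122,1],[9,-47,0,0,0,0.122,1],[3,-47,0,0,0,0.122,1],[0,0,30,0,0,0,1],[0,0,25,0,0,0,1],[0,0,0,0,0,0,1],[0,0,0,0,0,0,1]]'
python3 - <<'E'
from h import *
import pickle
d,f=cam("wrist");pickle.dump((d,f),open("w9.pkl","wb"));cv2.imwrite("pics/w9.png",cv2.resize(d["frame"][150:350,160:400],None,fx=3,fy=3,interpolation=cv2.INTER_CUBIC))
plan(451.3,-48.3,14.8,88.6)
E
```

```text
t: 10.68
ee_pos: [452.8, -48.5, 23.8]
orientation: [2.249, 2.193, 0.001]
ft_force: [-0.3, -0.8, -0.5]
width: 18.1
grasp_force: 30.0
at [453.  -48.6  24. ] yaw 88.6 total [ 0.2 -1.8  9.2] [ 0.001  0.    -0.   ] w 18.1 t 10.725
0 [ 0.2 -1.8  9.2] [ 0.001  0.    -0.   ]
```

View pics/w9.png

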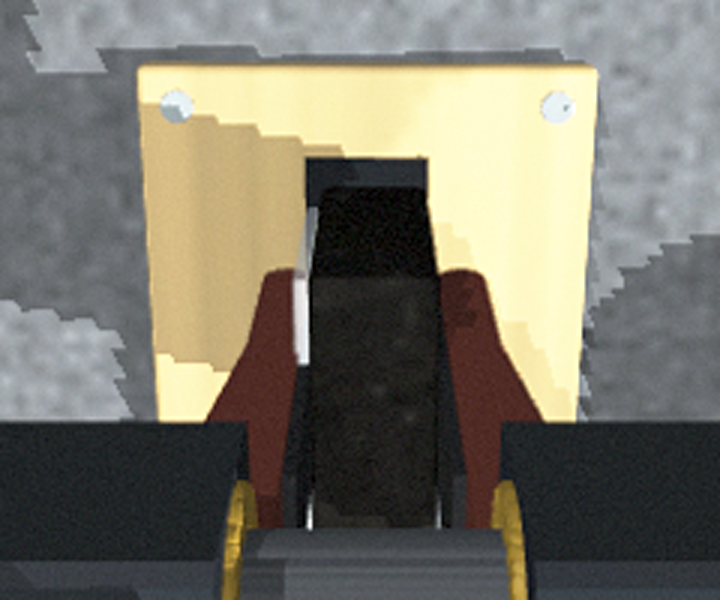

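The silhouette spans columns 306–428 with its top at row 157. The meter's bottom-front edge runs from (321,188) to (426,188), its top-front edge from (312,275) to (439,275).

Run:
```python
from h import *
import pickle
d,f=pickle.load(open("w9.pkl","rb")); p=np.array([453,-48.6]);a=np.radians(88.6);X=np.array([np.cos(a),np.sin(a)]);Y=np.array([np.sin(a),-np.cos(a)])
q=lambda u,v,z:(lambda r:(np.round([r@X,r@Y],1)))(px2w(d,f,u/3+160,v/3+150,z)[:2]-p)
print("bot",q(321,188,15.2),q(426,188,15.2)," top",q(312,275,55.2),q(439,275,55.2))
print("sil",q(306,157,6),q(428.5,157,6),"pad corner",q(139,69,6),q(598,70,6),"screws",q(177,105,6),q(558,107,6))
```

```text
bot [21.5 -9.3] [21.5  8.3]  top [22.5 -8.6] [22.5  8.1]
sil [ 24.2 -12.3] [24.2  9.2] pad corner [ 39.9 -40.5] [39.7 38. ] screws [ 33.6 -34.4] [33.2 31.4]
```

```bash
python3 -m handwheel '[[0.2,-1.2,5,0,0,0,1],[0,0,4,0,0,0,1],[0,0,0,0,0,0,1],[0,0,0,0,0,0,0.8],[0,0,0,0,0,0,0.65],[0,0,0,0,0,0,0.6],[0,0,-40,0,0,0,0.6],[0,0,-60,0,0,0,0.4],[0,0,-60,0,0,0,0.2],[0,0,0,0,0,0,0]]'
python3 - <<'E'
from h import *
import pickle
pickle.dump(cam("wrist"),open("w10.pkl","wb"))
plan(457,240,190,110)
E
```

```text
t: 11.98
ee_pos: [454.1, -48.7, 178.3]
orientation: [2.244, 2.188, 0.009]
ft_force: [-0.2, 0.3, -0.4]
width: 61.7
grasp_force: 0.0
at [452.4 -48.5 176. ] yaw 88.6 total [288.5  -2.6 -14.2] [ 0.005  0.001 -0.374] w 66.0 t 12.025
0 [57.7 -0.5 -2.8] [ 0.001  0.    -0.075]
1 [57.6  3.8 -2.8] [ 0.001  0.    -0.075]
2 [57.1  8.1 -2.8] [ 0.001  0.    -0.075]
3 [56.4 12.3 -2.8] [ 0.001  0.    -0.075]
4 [55.3 16.5 -2.8] [ 0.001  0.    -0.075]
```

Run:
```python
from h import *
import pickle
s=800/560
d,f=pickle.load(open("scene.pkl","rb")); b=px2w(d,f,205/s,505/s,0);print("corner base",b.round())
for h in (100,150,200,250,300):print(h,(w2px(d,f,[b[0],b[1],h])*s).round())
d,f=pickle.load(open("top.pkl","rb"))
for h in(0,100,200,250):print(h,px2w(d,f,146/s,410/s,h).round(),px2w(d,f,130/s,345/s,h).round())
d,f=pickle.load(open("w10.pkl","rb"));pads(d,f)
u,v=w2px(d,f,[451.3,-48.3,20]).astype(int);x0,y0=u-65,v-60;print(x0,y0)
cv2.imwrite("pics/m10.png",cv2.resize(d["frame"][y0:y0+120,x0:x0+130],None,fx=4,fy=4,interpolation=cv2.INTER_CUBIC))
```

```text
corner base [381. 389.  -0.]
100 [191. 444.]
150 [183. 410.]
200 [175. 373.]
250 [166. 334.]
300 [156. 291.]
0 [372. 395.   0.] [480. 427.   0.]
100 [375. 361. 100.] [474. 390. 100.]
200 [379. 326. 200.] [469. 353. 200.]
250 [380. 309. 250.] [466. 334. 250.]
sil [450.  -53.4] [24.5 59.8] yaw 87.7 pad [450.9 -47.5] [79.7 80.1] 88.3
214 123
```

View pics/m10.png

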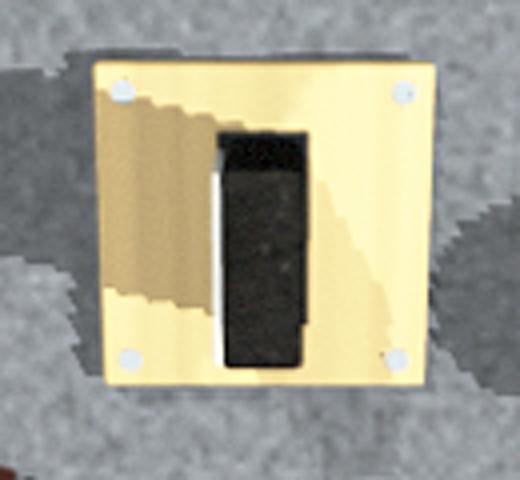

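The meter stands on its pad over the silhouette: top face corners (221,170), (306,170), (302,367) and (224,367), with the screws at (122,91), (403,93), (397,360) and (131,360).

```bash
python3 -m handwheel '[[55,0,0,0,0,0,0],[55,0,0,0,0,0,0],[55,0,0,0,0,0,0],[55,0,0,0,0,0,0],[45,0,0,0,0,0,0],[0,0,0,0,0,0,0],[0,0,0,0,0,0,0]]'
python3 - <<'E'
from h import *
import pickle
d,f=pickle.load(open("w10.pkl","rb"))
q=lambda u,v,z:px2w(d,f,u/4+214,v/4+123,z)[:2]
def rep(n,P):
    P=np.array(P);e=P[0]-P[3]+P[1]-P[2];yw=np.degrees(np.arctan2(e[1],e[0]));print(n,P.mean(0).round(1),yw.round(1),[np.linalg.norm(P[i]-P[i-1]).round(1) for i in range(4)])
rep("meter",[q(221,170,46),q(306,170,46),q(302,367,46),q(224,367,46)])
rep("screws",[q(122,91,6),q(403,93,6),q(397,360,6),q(131,360,6)])
e,g=cam("wrist");pickle.dump((e,g),open("w11.pkl","wb"))
print(sensors.get_obs()["ee_pos"])
u,v=w2px(e,g,[455,251,40]).astype(int);x0,y0=u-50,v-45;print(x0,y0)
gr=cv2.cvtColor(e["frame"],cv2.COLOR_BGR2GRAY)[max(y0,0):y0+90,x0:x0+100]
_,m=cv2.threshold(gr,215,255,0);n,l,st,ce=cv2.connectedComponentsWithStats(m)
for i in range(1,n):
    if st[i,4]>100: c=ce[i]+[x0,max(y0,0)];print(st[i],c,px2w(e,g,*c,40).round(1))
pads(e,g)
cv2.imwrite("pics/w11.png",e["frame"])
E
```

```text
t: 12.9
ee_pos: [456.5, 215.8, 172.5]
orientation: [-2.248, -2.194, 0.005]
ft_force: [-0.3, -1.1, 0.9]
width: 87.5
grasp_force: 0.0
meter [451.3 -47.9] 88.2 [np.float64(43.4), np.float64(17.8), np.float64(43.4), np.float64(17.0)]
screws [451.2 -48.1] 88.6 [np.float64(66.1), np.float64(65.7), np.float64(65.7), np.float64(65.7)]
[456.83530114 215.39294258 172.8654747 ]
232 105
[ 38  31  25  25 511] [281.83365949 148.20156556] [454.8 252.5  40. ]
sil [457.9 103.4] [45.4 45.7] yaw 178.7 pad [458.  105.1] [81.7 80. ] 84.2
```

View pics/w11.png

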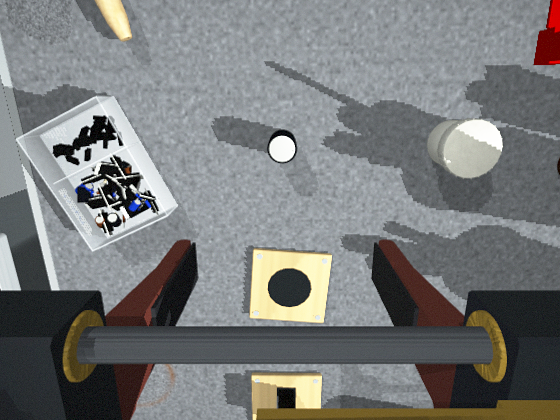

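The capacitor's white top is at (282,148), clear of the tray on the left and the pot on the right. The meter is centred within 0.5 mm. Grasping the capacitor.

```bash
python3 -m handwheel '[[18,-1.5,0,0,0,0,0.3],[19,-1.4,30,0,0,0,0.4],[0,0,40,0,0,0,0.4],[0,0,40,0,0,0,0.4],[0,0,30,0,0,0,0.4],[0,0,15,0,0,0,0.4],[0,0,9,0,0,0,0.4],[0,0,0,0,0,0,0.4]]'
python3 -c "
from h import *
plan(454.8,252.5,8,88.6)"
```

```text
t: 13.95
ee_pos: [456.0, 253.8, 10.3]
orientation: [2.249, 2.193, 0.0]
ft_force: [0.7, 0.1, -0.1]
width: 52.7
grasp_force: 0.0
at [456.  253.8  10.3] yaw 88.6 total [-1.3 -1.2  2.3] [ 0.    -0.    -0.001] w 52.7 t 13.95
0 [-1.3 -1.2  2.3] [ 0.    -0.    -0.001]
```

```bash
python3 -m handwheel '[[-1.3,-1.2,2,0,0,0,0.4],[0,0,0,0,0,0,0.6],[0,0,0,0,0,0,0.9],[0,0,0,0,0,0,1],[0,0,0,0,0,0,1],[0,0,0,0,0,0,1],[0,0,-30,0,0,0,1],[0,0,-40,0,0,0,1],[0,0,-20,0,0,0,1],[0,0,0,0,0,0,1]]'
python3 -c "
from h import *
plan(605.7,-190.6,100,74)"
```

```text
t: 15.2
ee_pos: [455.5, 252.9, 99.4]
orientation: [2.248, 2.193, 0.005]
ft_force: [0.5, -0.0, -1.4]
width: 24.8
grasp_force: 30.0
at [455.5 252.9  99.4] yaw 88.6 total [-439.6  161.3   -0.8] [ 0.003 -0.002  0.254] w 24.8 t 15.2
0 [-48.8  17.9  -0.1] [ 0.    -0.     0.028]
1 [-48.3  19.3  -0.1] [ 0.    -0.     0.028]
2 [-47.8  20.6  -0.1] [ 0.    -0.     0.028]
3 [-47.2  22.   -0.1] [ 0.    -0.     0.028]
4 [-46.5  23.3  -0.1] [ 0.    -0.     0.028]
5 [-45.8  24.6  -0.1] [ 0.    -0.     0.028]
6 [-45.1  25.9  -0.1] [ 0.    -0.     0.028]
7 [-44.4  27.2  -0.1] [ 0.    -0.     0.028]
8 [-43.6  28.4  -0.1] [ 0.    -0.     0.028]
```

```bash
python3 -m handwheel '[[-49,18,0,0,0,0.028,1],[-48,19,0,0,0,0.028,1],[-48,21,0,0,0,0.028,1],[-47,22,0,0,0,0.028,1],[-46,23,0,0,0,0.028,1],[-46,25,0,0,0,0.028,1],[-45,26,0,0,0,0.028,1],[-44,27,0,0,0,0.028,1],[-44,28,0,0,0,0.028,1],[0,0,0,0,0,0,1]]'
python3 -m handwheel '[[0,0,30,0,0,0,1],[0,0,30,0,0,0,1],[0,0,14,0,0,0,1],[0,0,0,0,0,0,1],[0,0,0,0,0,0,1]]'
python3 - <<'E'
from h import *
import pickle
d,f=cam("wrist");pickle.dump((d,f),open("w12.pkl","wb"));cv2.imwrite("pics/w12.png",cv2.resize(d["frame"][150:350,160:400],None,fx=3,fy=3,interpolation=cv2.INTER_CUBIC))
plan(605.7,-190.6,14.4,74); pads(d,f)
E
```

```text
t: 16.45
ee_pos: [605.3, -193.5, 96.5]
orientation: [-2.511, -1.889, 0.001]
ft_force: [-1.0, 0.6, 0.2]
width: 24.6
grasp_force: 30.0
t: 17.08
ee_pos: [605.6, -190.2, 24.9]
orientation: [2.506, 1.894, 0.001]
ft_force: [0.1, -0.7, -0.4]
width: 24.3
grasp_force: 30.0
at [ 605.8 -190.3   25.2] yaw 74.1 total [-0.3 -0.  10.8] [0.002 0.    0.003] w 24.4 t 17.125
0 [-0.3 -0.  10.8] [0.002 0.    0.003]
sil [ 489.6 -158.4] [5.9 6.3] yaw 26.3 pad [ 475.5 -180.7] [49.5 60. ] 4.1
sil [ 646.  -214.9] [6.1 6.8] yaw 164.1 pad [ 606.3 -190.2] [79.4 79.8] 14.0
sil [ 566.3 -166.8] [6.1 6.2] yaw 115.6 pad [ 606.3 -190.2] [79.4 79.8] 14.0
sil [ 630.3 -151.2] [6.2 6.3] yaw 75.0 pad [ 606.3 -190.2] [79.4 79.8] 14.0
```

View pics/w12.png

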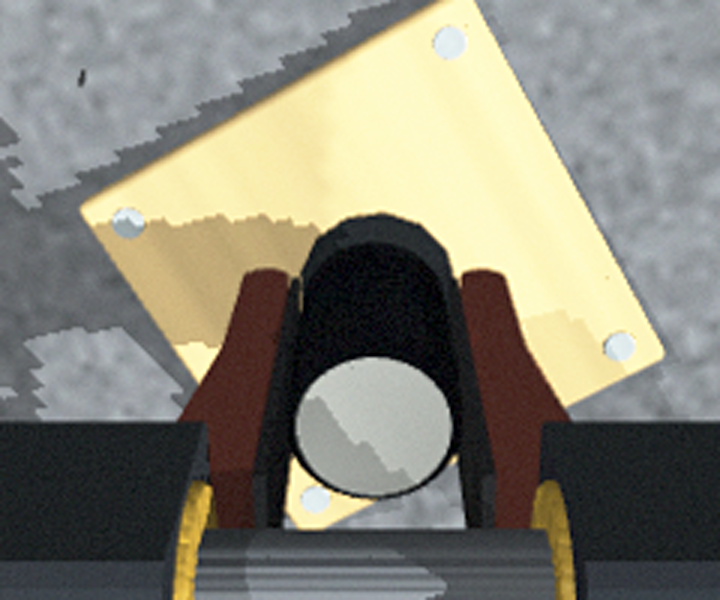

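The capacitor is upright in the grip, with its top disc at (374,427) and its bottom far edge at row 243. The silhouette's far edge is at row 214, and all four screws are visible: (450,42), (128,222), (620,347), (316,499).

Run:
```python
from h import *
import pickle
d,f=pickle.load(open("w12.pkl","rb")); p=np.array([605.8,-190.3]);a=np.radians(74.1);X=np.array([np.cos(a),np.sin(a)]);Y=np.array([np.sin(a),-np.cos(a)])
q=lambda u,v,z:(lambda r:(np.round([r@X,r@Y],1)))(px2w(d,f,u/3+160,v/3+150,z)[:2]-p)
print("bottom far",q(376,243,16.8),"top far",q(374,355,56.8),"near",q(374,498,56.8),"L",q(294,427,56.8),"R",q(454,427,56.8))
S=np.array([q(*s,6.5) for s in [(450,42),(128,222),(620,347),(316,499)]]);print("screws",S.mean(0),S.tolist(),"sil far",q(376,214,6))
```

```text
bottom far [11.8  0.2] top far [11.1 -0.2] near [-10.9  -0.2] L [  0.3 -11.2] R [ 0.3 10.7]
screws [-0.45  0.75] [[44.4, 12.8], [11.8, -44.1], [-12.8, 45.6], [-45.2, -11.3]] sil far [13.2  0.3]
```

```bash
python3 -m handwheel '[[-0.5,0.6,6,0,0,0,1],[0,0,4.3,0,0,0,1],[0,0,0,0,0,0,1],[0,0,0,0,0,0,0.8],[0,0,0,0,0,0,0.6],[0,0,0,0,0,0,0.5],[0,0,-40,0,0,0,0.5],[0,0,-60,0,0,0,0.3],[0,0,-60,0,0,0,0.1],[0,0,0,0,0,0,0]]'
python3 - <<'E'
from h import *
import pickle
pickle.dump(cam("wrist"),open("w13.pkl","wb"))
plan(605,-300,180,65)
E
```

```text
t: 18.38
ee_pos: [608.5, -192.0, 179.3]
orientation: [2.501, 1.889, 0.008]
ft_force: [0.1, -0.3, -0.2]
width: 70.9
grasp_force: 0.0
at [ 606.7 -191.4  176.3] yaw 74.1 total [-104.9   28.    -3.5] [ 0.005 -0.     0.159] w 74.6 t 18.425
0 [-52.5  14.   -1.8] [ 0.002 -0.     0.08 ]
1 [-51.2  18.1  -1.8] [ 0.002 -0.     0.08 ]
```

My 14 views are used up, so I'll measure with code from here.

```bash
python3 -m handwheel '[[-52,14,0,0,0,0.08,0],[-52,18,0,0,0,0.08,0],[0,0,0,0,0,0,0],[0,0,0,0,0,0,0]]'
cat >> h.py <<'E'
def blobs(m,d,f,z,amin):
    n,l,st,ce=cv2.connectedComponentsWithStats(m)
    for i in range(1,n):
        if st[i,4]>amin:
            c=max(cv2.findContours((l==i).astype(np.uint8),0,1)[0],key=cv2.contourArea)
            w=np.array([px2w(d,f,*k,z)[:2] for k in c[:,0]],np.float32); (x,y),r=cv2.minEnclosingCircle(w)
            print(st[i].tolist(),"circle",round(x,1),round(y,1),"dia",round(2*r,1),"rect",[np.round(k,1).tolist() for k in cv2.minAreaRect(w)[:2]])
E
python3 - <<'E'
from h import *
import pickle
d,f=pickle.load(open("w13.pkl","rb"));pads(d,f)
u,v=w2px(d,f,[605.8,-190.7,46]).astype(int);m=np.zeros(d["frame"].shape[:2],np.uint8);H=cv2.cvtColor(d["frame"],cv2.COLOR_BGR2HSV)
b=cv2.inRange(H,(0,0,90),(180,60,255));m[v-22:v+22,u-22:u+22]=b[v-22:v+22,u-22:u+22];print(u,v);blobs(m,d,f,46,60)
d,f=cam("wrist");pickle.dump((d,f),open("w14.pkl","wb"));H=cv2.cvtColor(d["frame"],cv2.COLOR_BGR2HSV)
u,v=w2px(d,f,[612,-322,50]).astype(int);print(u,v,H[v,u],sensors.get_obs()["ee_pos"])
g=cv2.inRange(H,(14,25,120),(32,190,255)); r=cv2.inRange(H,(0,130,40),(8,255,255))|cv2.inRange(H,(172,130,40),(180,255,255))
print("gold");blobs(g,d,f,50,150);print("red");blobs(r,d,f,0,80)
E
```

```text
t: 18.92
ee_pos: [602.2, -299.1, 171.8]
orientation: [-2.648, -1.685, 0.002]
ft_force: [-0.2, 0.3, -0.4]
width: 87.9
grasp_force: 0.0
sil [ 603.8 -195.9] [29.2 38.8] yaw 74.0 pad [ 606.  -190.4] [79.9 80. ] 13.9
sil [439.2 -42.2] [48.  60.9] yaw 88.7 pad [452.7 -48.6] [79.9 81.3] 88.4
279 190
[266, 179, 26, 25, 509] circle 605.2 -191.0 dia 22.2 rect [[605.3, -190.8], [21.0, 21.6]]
306 213 [ 26  65 249] [ 602.57313382 -298.65066466  172.2576881 ]
gold
[0, 0, 60, 46, 1572] circle 486.5 -102.7 dia 52.3 rect [[486.6, -97.5], [23.0, 51.3]]
[172, 0, 129, 136, 7838] circle 610.3 -196.4 dia 96.1 rect [[610.4, -196.4], [69.2, 69.3]]
[33, 84, 122, 117, 4117] circle 482.9 -197.9 dia 96.7 rect [[482.9, -197.6], [70.7, 69.4]]
[288, 194, 50, 50, 1959] circle 614.5 -328.4 dia 44.1 rect [[614.7, -328.2], [43.6, 41.4]]
[63, 311, 38, 71, 1164] circle 366.4 -354.4 dia 85.0 rect [[363.7, -352.2], [83.7, 30.3]]
[491, 321, 16, 60, 304] circle 719.0 -522.8 dia 68.1 rect [[721.1, -523.4], [67.9, 13.8]]
red
[288, 185, 43, 25, 376] circle 613.8 -330.3 dia 42.0 rect [[616.1, -320.9], [20.7, 41.9]]
[106, 240, 84, 86, 1686] circle 423.3 -337.8 dia 138.5 rect [[428.2, -350.6], [138.5, 41.9]]
[379, 240, 85, 86, 2021] circle 686.9 -459.7 dia 136.7 rect [[673.2, -464.5], [42.5, 136.7]]
[416, 364, 40, 44, 659] circle 654.6 -588.8 dia 71.2 rect [[655.2, -590.8], [60.8, 44.3]]
```

The capacitor is on its pad within about 1 mm. The tin's lid is at (614.6, -328.3), measured at 42–44 mm in diameter, and its base measures at the same place, so it is upright.

```bash
python3 -c "
from h import *
plan(614.4,-328.6,90,65,3)"
```

```text
at [ 602.6 -298.7  172.3] yaw 65.0 total [-22.2  23.6  82.2] [-0.003 -0.     0.   ] w 88.0 t 18.975
0 [-7.4  7.9 27.4] [-0.001 -0.     0.   ]
1 [-7.4  7.8 27.4] [-0.001 -0.     0.   ]
2 [-7.4  7.8 27.4] [-0.001 -0.     0.   ]
```

```bash
python3 -m handwheel '[[-11,12,10,0,0,0,0.1],[-11,12,35,0,0,0,0.1],[0,0,37,0,0,0,0.1],[0,0,0,0,0,0,0.1],[0,0,0,0,0,0,0.1]]'
python3 - <<'E'
from h import *
d,f=cam("wrist");H=cv2.cvtColor(d["frame"],cv2.COLOR_BGR2HSV)
print("gold");blobs(cv2.inRange(H,(14,25,120),(32,190,255)),d,f,50,1500)
plan(614.4,-328.6,10,65,3)
E
```

```text
t: 19.6
ee_pos: [616.6, -330.0, 92.6]
orientation: [2.649, 1.688, 0.001]
ft_force: [0.8, -0.3, -0.2]
width: 79.1
grasp_force: 0.0
gold
[89, 0, 177, 115, 9408] circle 614.1 -204.2 dia 91.5 rect [[614.2, -204.1], [65.5, 65.8]]
[0, 44, 75, 150, 4570] circle 499.6 -205.5 dia 83.7 rect [[515.5, -217.8], [83.7, 41.4]]
[246, 194, 69, 67, 3646] circle 614.6 -328.7 dia 43.8 rect [[614.6, -328.5], [42.9, 41.7]]
at [ 617.  -330.2   93.4] yaw 65.0 total [ 0.4 -3.2 83.4] [ 0.002  0.    -0.   ] w 78.8 t 19.65
0 [ 0.1 -1.1 27.8] [ 0.001  0.    -0.   ]
1 [ 0.1 -1.  27.8] [ 0.001  0.    -0.   ]
2 [ 0.1 -1.  27.8] [ 0.001  0.    -0.   ]
```

```bash
python3 -m handwheel '[[0.4,-3,30,0,0,0,0.1],[0,0,30,0,0,0,0.1],[0,0,16,0,0,0,0.1],[0,0,6,0,0,0,0.1],[0,0,0,0,0,0,0.1],[0,0,0,0,0,0,0.1]]'
python3 -c "
from h import *
plan(614.4,-328.6,10,65,1)"
```

```text
t: 20.4
ee_pos: [614.1, -328.8, 11.1]
orientation: [2.649, 1.686, 0.001]
ft_force: [0.3, -0.3, 0.0]
width: 78.7
grasp_force: 0.0
at [ 614.1 -328.8   11.1] yaw 65.0 total [0.3 0.2 1.1] [ 0.002  0.    -0.001] w 78.7 t 20.4
0 [0.3 0.2 1.1] [ 0.002  0.    -0.001]
```

```bash
python3 -m handwheel '[[0,0,0,0,0,0,0.4],[0,0,0,0,0,0,0.7],[0,0,0,0,0,0,1],[0,0,0,0,0,0,1],[0,0,0,0,0,0,1],[0,0,-30,0,0,0,1],[0,0,-40,0,0,0,1],[0,0,-40,0,0,0,1],[0,0,0,0,0,0,1]]'
python3 -c "
from h import *
plan(458,103.2,121,85,9)"
```

```text
t: 21.52
ee_pos: [615.4, -329.4, 123.6]
orientation: [2.645, 1.684, 0.005]
ft_force: [-0.5, -0.9, -1.7]
width: 41.9
grasp_force: 30.0
at [ 615.4 -329.4  123.6] yaw 65.0 total [ 325.4 -325.7    0.4] [ 0.006  0.002 -0.35 ] w 41.9 t 21.525
0 [ 36.2 -36.2   0. ] [ 0.001  0.    -0.039]
1 [ 37.5 -34.8   0.1] [ 0.001  0.    -0.039]
2 [ 38.9 -33.3   0.1] [ 0.001  0.    -0.039]
3 [ 40.1 -31.7   0.1] [ 0.001  0.    -0.039]
4 [ 41.3 -30.2   0.2] [ 0.001  0.    -0.039]
5 [ 42.5 -28.5   0.2] [ 0.001  0.    -0.039]
6 [ 43.5 -26.9   0.2] [ 0.001  0.    -0.039]
7 [ 44.5 -25.1   0.2] [ 0.001  0.    -0.039]
8 [ 45.5 -23.4   0.3] [ 0.001  0.    -0.039]
```

```bash
python3 -m handwheel '[[36,-36,0,0,0,-0.039,1],[38,-35,0,0,0,-0.039,1],[39,-33,0,0,0,-0.039,1],[40,-32,0,0,0,-0.039,1],[41,-30,0,0,0,-0.039,1],[42,-29,0,0,0,-0.039,1],[44,-27,0,0,0,-0.039,1],[44,-25,0,0,0,-0.039,1],[45,-23,0,0,0,-0.039,1],[0,0,0,0,0,0,1]]'
python3 -m handwheel '[[0,0,30,0,0,0,1],[0,0,40,0,0,0,1],[0,0,22,0,0,0,1],[0,0,0,0,0,0,1],[0,0,0,0,0,0,1]]'
python3 - <<'E'
from h import *
import pickle
d,f=cam("wrist");pickle.dump((d,f),open("w16.pkl","wb"));H=cv2.cvtColor(d["frame"],cv2.COLOR_BGR2HSV)
z=sensors.get_obs()["ee_pos"][2]-11.1+50
print("lid z",z);m=cv2.inRange(H,(14,25,120),(32,190,255));blobs(m,d,f,z,300);pads(d,f)
plan(458,103.2,17,85,1)
E
```

```text
t: 22.78
ee_pos: [453.4, 105.5, 118.9]
orientation: [-2.309, -2.128, 0.003]
ft_force: [0.9, -0.3, -0.4]
width: 41.6
grasp_force: 30.0
t: 23.4
ee_pos: [455.9, 102.8, 28.1]
orientation: [2.316, 2.123, -0.0]
ft_force: [0.2, -0.0, -0.7]
width: 41.6
grasp_force: 30.0
lid z 67.3972929577157
[214, 167, 152, 100, 8585] circle 460.2 137.0 dia 63.8 rect [[460.2, 137.5], [37.3, 53.0]]
[232, 249, 106, 78, 6928] circle 455.7 104.0 dia 43.7 rect [[456.2, 108.9], [33.3, 41.3]]
[373, 312, 21, 70, 559] circle 493.7 78.6 dia 34.2 rect [[494.4, 78.7], [6.5, 34.2]]
[233, 392, 124, 28, 1509] circle 455.6 51.8 dia 53.1 rect [[455.6, 51.7], [12.9, 53.0]]
sil [440.2  90.4] [ 4.7 11.3] yaw 30.7 pad [453.2  73.5] [50.1 62. ] 85.0
sil [494.3 132.8] [6.3 6.7] yaw 131.0 pad [459.2 116.3] [55.9 79.4] 84.1
sil [428.4 139.7] [6.  6.4] yaw 175.0 pad [459.2 116.3] [55.9 79.4] 84.1
at [456.2 103.   28.5] yaw 85.0 total [ 0.3  1.8 11.5] [ 0.001 -0.     0.001] w 41.4 t 23.45
0 [ 0.3  1.8 11.5] [ 0.001 -0.     0.001]
```

The pad centre from the screws is (458.0, 103.4), which confirms the earlier measurement. The tin is 1.9 mm short in x, so I'll correct that and lower it.

```bash
python3 -m handwheel '[[-0.3,1.9,6,0,0,0,1],[0,0,5,0,0,0,1],[0,0,0,0,0,0,1],[0,0,0,0,0,0,1]]'
python3 -c "
from h import *
o=sensors.get_obs();print(o['ft_force'],o['ee_pos'])"
```

```text
t: 23.95
ee_pos: [457.4, 102.8, 16.9]
orientation: [-2.315, -2.124, -0.0]
ft_force: [-0.2, -0.0, -0.9]
width: 41.4
grasp_force: 30.0
[-0.21342771 -0.04387993 -0.9409119 ] [457.43399776 102.83158653  16.90364854]
```

```bash
python3 -m handwheel '[[0,0.4,0.8,0,0,0,1],[0,0,0,0,0,0,1]]'
python3 -m handwheel '[[0,0,0,0,0,0,0.45],[0,0,0,0,0,0,0.3],[0,0,0,0,0,0,0.2],[0,0,0,0,0,0,0.2],[0,0,-30,0,0,0,0.2],[0,0,-60,0,0,0,0.1],[0,0,-60,0,0,0,0],[0,0,-20,0,0,0,0],[0,0,0,0,0,0,0]]'
python3 - <<'E'
from h import *
import pickle
d,f=cam("wrist");pickle.dump((d,f),open("w17.pkl","wb"));H=cv2.cvtColor(d["frame"],cv2.COLOR_BGR2HSV)
pads(d,f)
m=cv2.inRange(H,(14,25,120),(32,190,255));print("hsv");blobs(m,d,f,56,300)
# lid: isolate by circle search near the expected place
u,v=w2px(d,f,[458,103.3,56]).astype(int);g=cv2.cvtColor(d["frame"],cv2.COLOR_BGR2GRAY)[v-45:v+45,u-45:u+45]
c=cv2.HoughCircles(cv2.resize(g,None,fx=3,fy=3,interpolation=cv2.INTER_CUBIC),cv2.HOUGH_GRADIENT,1,40,param1=120,param2=15,minRadius=55,maxRadius=85)
for x,y,r in c[0][:3]: print("hough",px2w(d,f,u-45+x/3,v-45+y/3,56).round(1),r/3)
print("expected r",21*np.linalg.norm(w2px(d,f,[479,103.3,56])-w2px(d,f,[458,103.3,56]))/21, sensors.get_obs()["ee_pos"])
d,f=cam("top");I=d["frame"];P=pickle.load(open("top.pkl","rb"))[0]["frame"]
for n,X in(("pot",[609,248,25]),("reel",[469,-318,20])):
    u,v=w2px(d,f,X).astype(int);A=[k[v-20:v+20,u-20:u+20].astype(float) for k in(I,P)];print(n,"mean diff",np.abs(A[0]-A[1]).mean().round(2),np.abs(A[0]-A[1]).max())
E
```

```text
t: 24.2
ee_pos: [457.9, 102.8, 16.1]
orientation: [2.315, 2.124, 0.0]
ft_force: [-0.5, -0.6, -0.1]
width: 41.5
grasp_force: 30.0
t: 25.32
ee_pos: [458.9, 103.0, 187.7]
orientation: [2.313, 2.122, 0.005]
ft_force: [-0.1, -0.2, 0.6]
width: 87.5
grasp_force: 0.0
sil [451.6  79.4] [28.5 31.5] yaw 125.2 pad [457.9 104. ] [79.9 79.9] 84.0
sil [465.2  99.4] [24.3 48.9] yaw 143.6 pad [457.9 104. ] [79.9 79.9] 84.0
sil [454.6 116.3] [20.3 42.5] yaw 7.1 pad [457.9 104. ] [79.9 79.9] 84.0
hsv
[242, 137, 83, 81, 5768] circle 458.8 115.1 dia 95.1 rect [[458.7, 115.0], [68.3, 68.6]]
[250, 276, 76, 51, 2838] circle 453.6 -5.1 dia 84.8 rect [[453.2, -4.8], [53.7, 68.6]]
[488, 318, 19, 63, 401] circle 652.2 -74.9 dia 74.8 rect [[653.9, -74.8], [17.6, 74.3]]
[386, 378, 44, 31, 849] circle 565.5 -119.9 dia 46.2 rect [[567.4, -122.5], [40.3, 35.6]]
[267, 382, 69, 28, 1191] circle 457.8 -117.4 dia 74.8 rect [[458.1, -113.3], [34.3, 70.4]]
hough [458.9 114.4  56. ] 22.699999
hough [458.7 102.2  56. ] 24.433334
expected r 24.67614994543634 [457.84968734 102.77061036 186.19432825]
pot mean diff 5.16 15.0
reel mean diff 5.06 16.0
```

```bash
python3 -c "
from h import *
o=sensors.get_obs();print(o['width'],o['grasp_force'],o['t']);print(ctrl.close_job())"
```

```text
87.66365193892955 0.0 25.425
the job is handed in; nothing more can be done
None
```

The heat sink, level meter, capacitor and tin are each released upright on their own pads, measured within about 1.5 mm of centre with the two oblong parts aligned to about half a degree; the grease pot and reel look unmoved, and the job was handed in at 25.4 s.

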